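# Seat the adapter plug, release the dial lockout and present its shackle

### The arm

A 7-joint arm with a two-finger parallel gripper is mounted at the origin on the work surface. World frame = base frame: x ahead of the robot, y to its left, z up, the work surface at z = 0. Lengths are in mm, angles in rad, forces in N, time in s.
With the tool pointing down it reaches from about 400 to 875 mm from the base axis. Payload 4.4 kg.
Tool frame: the origin (TCP) lies on the centre line of the jaws, within the pads' length; the fingertips stand 8 mm ahead of it and the grasp point (between the pads) lies 11 mm behind it; x points along the fingers, z is the direction in which the jaws open and shut, and the axes are right-handed (so a half turn about x gives the same grasp; the last joint's range is limited). The gripper opens to 85 mm and grips with 20 to 120 N. Pads are 22 mm wide; open, the fingers measure 114 mm over their backs; the gripper's body (76 mm by 85 mm) begins 54 mm behind the grasp point. The pads swing forward as they close: fully open they stand 13 mm farther back than shut.
Start: joints at [-1.277, 0.628, 0.038, 1.517, -0.027, 0.996, -0.02], TCP at [228.833, 608.402, 213.013] pointing down, gripper open.
Joint ranges: [-3.06, 3.06], [-0.37, 2.12], [-1.25, 1.32], [0.18, 2.47], [-1.1, 4.24], [0.23, 1.98], [-2.94, 2.94]. Speed limits (rad/s): [2.57, 2.57, 3.14, 3.14, 3.14, 3.14, 3.14].

### API

Orientations are given as [roll, pitch, yaw] about the fixed x, y, z axes, in that order (R = Rz(yaw) Ry(pitch) Rx(roll)).
In Python, from cell import ctrl, get_image, camera_params gives the robot as it stands. The module is installed in compiled form; this text tells all that it offers.
- The arm moves only by the shell command python3 -m handwheel 'ROWS'. ROWS is text: rows parted by semicolons, each of 7 numbers parted by spaces: the opening, from -1 (shut) to 1 (fully open), then the shift along the tool's x, y, z in mm, then the turn, a rotation vector about the tool's x, y, z in rad. In form: grip x y z wx wy wz; .... A call has 1 to 10 rows; each row shifts and turns the pose as measured when the row begins, along the tool's axes as they then stand; what a row does not reach is not made up. A row lasts 1/10 s, in which the tool goes at most 50 mm and 8.59 degrees, less where a joint would pass 70% of its speed; a pose out of reach is approached as far as the arm can. A call with a gripper value outside its range is refused whole. The fingers move at their own pace and stop on an object; the grip force is fixed at half the most. Time passes only in rows, so rows that do not move let the fingers close. It gives the time, the measured TCP pose, the force and the opening at its end, in the units of the state.
- ctrl.read_state(): the state, without advancing time (a new reading comes with each control period).
- get_image(name): name is "scene" or "top" or "wrist"; returns the picture (480x640x3 uint8, blue, green, red); there is no depth.
- camera_params(name): a dict with "fx", "fy", "cx", "cy" (pixels), "k1" (the pictures are not rectified: a ray, as slopes to the right and down, at radius r is drawn at 1 + k1 r^2 times it, then the intrinsics apply), "eye" and "orientation" of the camera in the world. Camera axes: x right, y up, looking along -z (the intrinsics and any distortion apply to the point x, -y, -z); pixel columns grow to the right and rows downward; lengths in mm; the calibration is good to about 2 mm. A picture is of the moment at which its call begins: read the wrist's pose just before it. camera_params takes no time and is no camera call; for the wrist camera it gives the pose at the moment of the call.
- ctrl.finish_job(): hands the job in, once; it reports no verdict.
The state is a dict: "clock": time; "qpos": joint angles; "qd": joint speeds; "tau": joint torques, N m; "eef_pos": TCP position; "tool_rot": TCP orientation; "force": force on the tool from outside, world axes, zero at the start; "torque": the same for the moment, N m; "width": finger opening in mm.
Only numpy, scipy, OpenCV 4.12 (cv2) and the standard library are available. Lean on these libraries where they do the work, as an engineer would, in place of code of your own. Each camera call takes 0.05 s, during which the arm holds its last target.

### The job

Before the desk printer goes back into service, press the adapter plug that stands proud fully home in its outlet; then turn the lockout's dial counter-clockwise (seen from above), click by click, until the gap in its disc stands over the shackle's lug, and pull the shackle straight up out of the block. Present it to the tag reader: finish while still holding it in the gripper, upright and still, with its leg ends a few centimetres above the middle of the reader pad and touching nothing else. Leave the loose things around them where they are.

Things in the scene. Friction and masses are not known exactly. Their poses are not given: they have to be found in the camera images.
- plug (a joint): Travel of the proud plug in its outlet, m: 0 = 9 mm proud, 0.009 = fully home; grows as it is pressed down. Starts 5 to 9 mm proud. Stiff friction of about 5 N, no spring: it stays where it is left; at 0.009 it meets a firm stop. Within 1.5 mm of the stop counts as home.
- plug_top (a point): Centre of the flat top of the proud plug: a white rounded block 50 (x) x 42 (y) x 42 mm high, in the middle of a white outlet block 80 x 80 x 36 mm fixed to the desk. The top is 88 mm above the desk when 9 mm proud, 79 mm when home; z up. Press straight down here.
- spare_outlet: The other outlet block, 80 x 80 x 36 mm, with an identical plug already fully home (top 79 mm above the desk; that plug does not move). Origin: centre of its underside on the desk. Needs nothing.
- lock: Grey lockout block, fixed: x -66 to +118 mm, 100 wide (y), 50 high; beyond it at x 126 to 160 a steel guard 70 wide, 56 high. Origin: on the desk, on the dial's axis; x points from dial to shackle, z up. The shackle's legs stand in 13 mm square holes, 30 deep, at x = 50 and 96, y = 0; a 4 mm hasp eye lies round the far leg.
- dial (a joint): Dial angle, rad: 0 = open (gap over the lug), grows counter-clockwise from above. V notches at -1.05, -0.52, 0, +0.52; stops at -1.25, +0.72. Starts in or near notch -1.05 or -0.52: one or two clicks to go. A click takes about 0.03 N m. Within about 0.15 of 0 the lug passes the gap; elsewhere the disc holds the shackle down (it lifts only about 1.5 mm).
- dial_grip (a point): Middle of the dial's black grip bar, on the dial's axis, 86.5 mm above the desk; turns with the dial. Bar 44 mm long (x, pointing to the disc's gap), 16 mm thick (y: pinch across this from above), from 69.5 to 103.5 mm above the desk. Under it a hub of radius 21 mm and a steel disc of radius 42 mm (59 to 63.5 mm above the desk) with one gap about 40 degrees wide in its rim.
- click_pin: Loose steel drop pin, 38 mm long, head 18 mm across, standing upright in a fixed guide on the block, 37.5 mm from the dial's axis, at (-32, 19) mm in the block's frame. Origin: its lower tip, 64 mm above the desk in a notch and about 5 mm higher between notches; its head reaches 107 mm, the guide 86 mm. It drops with a click into each notch of the dial. Leave it in its guide.
- shackle: Loose shackle, an upside-down U of 10 mm steel bar, about 160 g, 92 mm high. Origin: midway between the leg ends, at their lower tips; z up the legs, x from the leg near the dial to the far leg; legs at x = -23 and +23 mm. At the start its origin is 20 mm above the desk, 73 mm from the dial's axis. It must rise 35 mm to be clear of block and hasp.
- shackle_grip (a point): Centre of the black sleeve in the middle of the shackle's top bar, 85 mm above its origin (105 mm above the desk at the start). The sleeve is 28 mm long (x), 15 mm thick (y: pinch it across this, from above) and 15 mm high.
- lug (a point): Tip end of the shackle's lug, a steel tongue 8 mm wide and 5 mm high on the near leg that points to the dial and lies under the disc's rim (33 to 42 mm from the dial's axis); its tip is 17 mm from the leg's axis and 40 mm from the shackle's centre.
- reader: The tag reader pad, grey plastic, 80 (x) x 110 (y) x 18 mm high, fixed to the desk, a dark ring of 30 mm radius on its top. Origin: centre of its underside, on the desk.
- reader_mid (a point): Centre of the reader pad's top face, 18 mm above the desk.
- bowl: Loose grey printed bowl, 84 mm across, 45 mm high; origin under its centre. Leave it alone.
- spool: Loose black spool lying flat, 100 mm across, 46 mm high; origin under its centre. Leave it alone.
- bracket: Loose red printed L-bracket, 50 x 30 x 36 mm; origin under its centre. Leave it alone.
- cap: Loose blue disc, 40 mm across, 12 mm high; origin under its centre. Leave it alone.
- test_part: Loose white printed block 28 x 28 x 20 mm with a round stub on top (30 mm high in all); origin under its centre. Leave it alone.
- driver: Loose screwdriver with a red handle, about 200 mm long, lying on the desk; origin under its middle. Leave it alone.
Not all that is in view belongs to the job. What is shaped like the shackle but brown is not meant. What is shaped like the part that bears plug but brown is not meant.

How it is judged (in metres and radians):
On the way, in this order (a step that is already met when the one before it is completed fails the run):
1. the proud plug is pressed fully home (within 1.5 mm) (value of joint plug above 0.0075 m), for 0.1 s.
2. the dial stands in its open notch, gap over the lug (within 0.2 rad) (value of joint dial between -0.2 and 0.2 rad), for 0.1 s.
3. the shackle is held by the fingers, clear of the block (z of shackle in the frame of lock above 0.055 m and contact force between the fingers and shackle above 1 N), for 0.1 s.
At the end, for the whole second after the job is handed in: The plug is home (within 1.5 mm); the fingers hold the shackle upright (within 0.3 rad) and still, the middle of its leg ends within 30 mm of the reader pad's centre seen from above and 10 to 100 mm above the pad's top, touching neither pad nor block (value of joint plug above 0.0075 m and contact force between the fingers and shackle above 1 N and horizontal distance between shackle and reader_mid below 0.03 m and z of shackle in the frame of reader_mid between 0.01 and 0.1 m and angle between shackle's own z axis and vertical below 0.3 rad and linear speed of shackle below 0.03 m/s and contact force between shackle and reader below 0.1 N and contact force between shackle and lock below 0.1 N); the arm keeps its last pose, push and grip.
It fails at once if a loose bystander or the click pin is moved by more than 30 mm (distance of any of bowl, spool, bracket, cap, test_part, driver, click_pin from where it was at the start of the episode above 0.03 m).
It also fails if it takes over 67 s, if anything falls off the work surface, if the arm or the gripper's body presses on something with over 40 N, if the wrist force passes 120 N, or if a joint passes its speed limit or range.

## Working session

There is one attempt and no reset: what is moved stays moved. The work goes in short steps, Python scripts to look and compute and a shell command to move; the robot and the scene stay as the last step left them, time stands still between calls to the robot, and variables do not carry over. Pictures are saved under pics/ and viewed, and the job is handed in when it is done.

```bash
mkdir -p pics
cat > h.py <<'E'
import numpy as np,cv2
from cell import ctrl,get_image,camera_params
from scipy.spatial.transform import Rotation as R
E
python3 - <<'E'
from h import *
for n in ["scene","top"]:
    im=get_image(n); cv2.imwrite(f"pics/{n}0.png",im); print(n,camera_params(n))
print(ctrl.read_state()); print(camera_params("wrist"))
E
```

```text
scene {'fx': 448.1466568288686, 'fy': 448.1466568288686, 'cx': 322.9081018946289, 'cy': 237.75497645813485, 'k1': -0.026177491217073728, 'eye': array([962.18065062, 373.88016324, 861.50429912]), 'orientation': array([ 0.62323365, -0.01394554,  2.34635421])}
top {'fx': 554.2810275214024, 'fy': 554.2810275214024, 'cx': 325.4195586051236, 'cy': 238.94550125470457, 'k1': -0.09657230576470019, 'eye': array([ 464.29582227,  -27.6529766 , 1397.83991522]), 'orientation': array([ 0.06052333,  0.02075763, -1.57670839])}
{'clock': 0.1, 'qpos': array([-1.27680837,  0.62923878,  0.03843607,  1.51823741, -0.02700035,
        0.9963056 , -0.01999674]), 'qd': array([-6.14405126e-04,  2.83558002e-04,  1.71589038e-03, -2.90748532e-03,
       -6.10543218e-05, -8.76666286e-04,  1.11314863e-03]), 'tau': array([ 3.60437465e-03, -5.64524102e+01,  1.23091601e+00, -1.93972957e+01,
        1.13549799e-02,  5.39598244e-03, -6.29246799e-06]), 'eef_pos': array([228.61288092, 607.85663028, 212.20032381]), 'tool_rot': array([-3.13563662,  1.56912475, -1.92461747]), 'force': array([ 0.97344515, -0.18511424,  0.17882239]), 'torque': array([-0.04045587, -0.0210045 ,  0.01562149]), 'width': 85.33083122124407}
{'fx': 368.7300563469871, 'fy': 368.7300563469871, 'cx': 321.1289329391805, 'cy': 237.0181790968519, 'k1': 0.017462971270041434, 'eye': array([152.91270988, 637.40725688, 371.9200475 ]), 'orientation': array([-0.32401967,  0.00138443,  1.20979353])}
```

View pics/scene0.png

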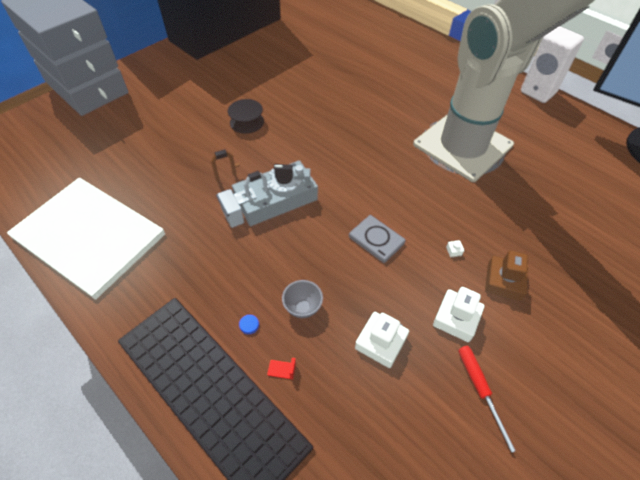

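View pics/top0.png

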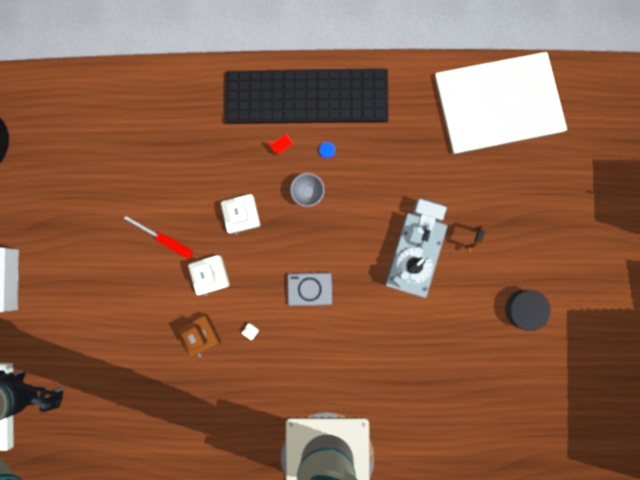

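```bash
cat >> h.py <<'E'
def rot(o): return R.from_euler('xyz',o).as_matrix()
def proj(c,P):
    P=np.atleast_2d(P).astype(float); q=(P-c['eye'])@rot(c['orientation'])
    x=q[:,0]/-q[:,2]; y=-q[:,1]/-q[:,2]; f=1+c['k1']*(x*x+y*y)
    return np.c_[c['fx']*x*f+c['cx'],c['fy']*y*f+c['cy']]
def ray(c,uv):
    K=np.array([[c['fx'],0,c['cx']],[0,c['fy'],c['cy']],[0,0,1.]])
    p=cv2.undistortPoints(np.array([[uv]],float),K,np.array([c['k1'],0,0,0.]))[0,0]
    return rot(c['orientation'])@np.array([p[0],-p[1],-1])
def at(c,uv,z):
    d=ray(c,uv); return c['eye']+d*(z-c['eye'][2])/d[2]
def tri(obs):
    A=np.zeros((3,3));b=np.zeros(3)
    for c,uv in obs:
        d=ray(c,uv);d/=np.linalg.norm(d);M=np.eye(3)-np.outer(d,d);A+=M;b+=M@c['eye']
    return np.linalg.solve(A,b)
def crop(im,x0,y0,x1,y1,s,name):
    cv2.imwrite(f"pics/{name}.png",cv2.resize(im[y0:y1,x0:x1],None,fx=s,fy=s,interpolation=cv2.INTER_CUBIC))
E
python3 - <<'E'
from h import *
s=cv2.imread('pics/scene0.png');t=cv2.imread('pics/top0.png')
a=cv2.resize(s[270:380,340:540],None,fx=4,fy=4,interpolation=2);cv2.imwrite('pics/a.png',a)
a=cv2.resize(s[140:235,200:330],None,fx=6,fy=6,interpolation=2);cv2.imwrite('pics/b.png',a)
a=cv2.resize(t[190:310,370:500],None,fx=5,fy=5,interpolation=2);cv2.imwrite('pics/c.png',a)
a=cv2.resize(t[180:370,160:350],None,fx=3,fy=3,interpolation=2);cv2.imwrite('pics/d.png',a)
E
```

```text
(no output)
```

View pics/a.png

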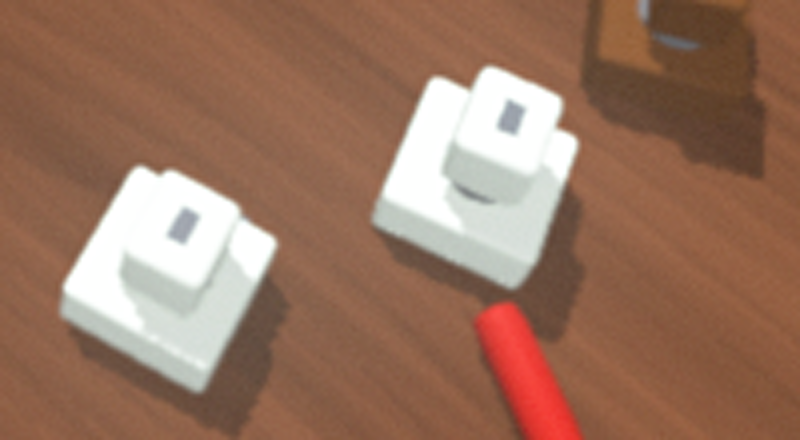

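View pics/b.png

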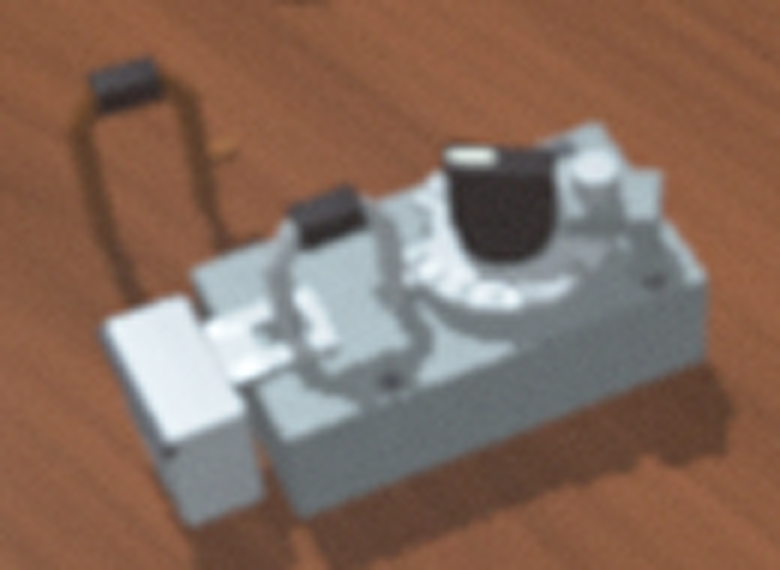

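View pics/c.png

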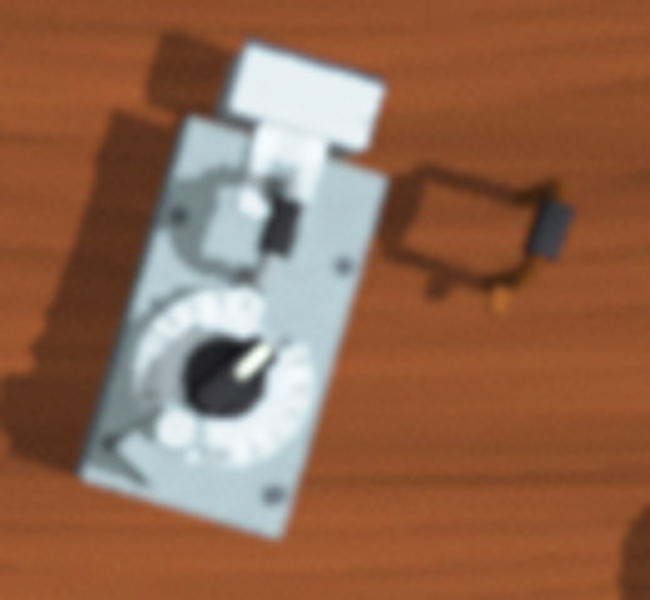

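View pics/d.png

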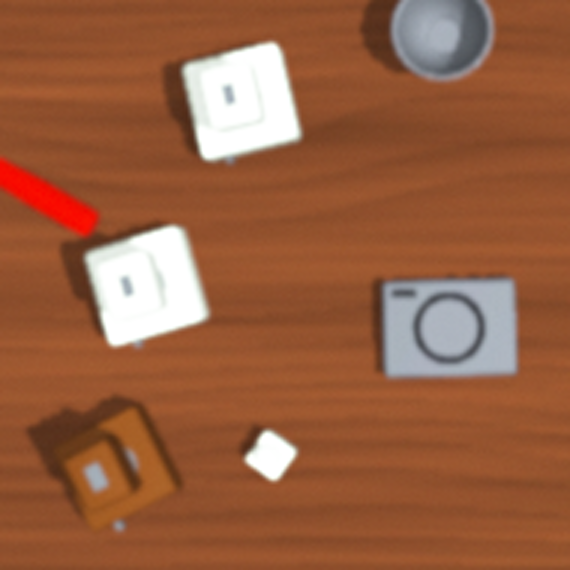

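Run:
```python
from h import *
s=camera_params('scene');t=camera_params('top')
np.set_printoptions(precision=1,suppress=True)
for n,a,b in [('far',(236,211.3),(385.7,326.4)),('near',(202.2,275.3),(467.6,299.1))]: 
    print(n,tri([(t,a),(s,b)]), at(t,a,79),at(s,b,79),at(t,a,88),at(s,b,88))
C=lambda x,y:(370+x/5-.4,190+y/5-.4)
S=lambda x,y:(200+x/6-.4,140+y/6-.4)
cs=[C(*p) for p in [(190,117),(388,178),(280,540),(80,475)]]
P=[at(t,p,50) for p in cs]; print(P, [np.linalg.norm(P[i]-P[i-3]) for i in range(4)])
P2=[at(s,S(*p),50) for p in [(293,440),(195,270),(600,125),(705,278)]];print(P2)
ux=(P[0]+P[1]-P[2]-P[3])/2;ux/=np.linalg.norm(ux);uy=np.array([-ux[1],ux[0],0])
o=sum(P)/4-26*ux;o[2]=0;print('lock o',o,'yaw',np.arctan2(ux[1],ux[0]))
# shackle sleeve, 112.5 top
print('sleeve',tri([(t,C(280,226)),(s,S(327,208))]), 'pred',o+73*ux)
tip=tri([(t,C(270,345)),(s,S(470,157))]);print('pointer',tip, at(t,C(270,345),103.5),at(s,S(455,157),103.5))
d=at(t,C(255,360),103.5)-o;print('angle',np.arctan2(d@uy,d@ux))
R4=[(160+x/3-.3,180+y/3-.3) for x,y in [(381,279),(515,279),(518,377),(384,378)]]
print('reader',sum(at(t,p,18) for p in R4)/4,[at(t,p,18) for p in R4], at(t,(160+449/3-.3,180+327/3-.3),18), at(s,(377,236),18))
```

```text
far [613.4 215.   72.8] [612.6 214.1  79. ] [616.2 216.1  79. ] [611.6 212.4  88. ] [620.2 218.   88. ]
near [459.2 294.5  82. ] [459.2 295.4  79. ] [457.4 294.2  79. ] [459.2 293.1  88. ] [463.2 295.1  88. ]
[array([ 608.2, -201.2,   50. ]), array([ 577.6, -297.7,   50. ]), array([ 402.1, -242. ,   50. ]), array([ 434.3, -145.4,   50. ])] [np.float64(101.14252363788222), np.float64(184.16173284881268), np.float64(101.88242302704103), np.float64(182.67064165386603)]
[array([ 609.2, -198.1,   50. ]), array([ 580.3, -294.2,   50. ]), array([ 406.6, -238.2,   50. ]), array([ 436.8, -145.2,   50. ])]
lock o [ 480.8 -213.7    0. ] yaw -0.308792634717901
sleeve [ 551.1 -235.5  107.8] pred [ 550.3 -235.9    0. ]
pointer [ 492.2 -227.4  100. ] [ 495.3 -230.1  103.5] [ 495.8 -225.1  103.5]
angle -0.5796444013214319
reader [423.5  40.8  18. ] [array([464.6,  97.5,  18. ]), array([463.9, -13.8,  18. ]), array([383. , -15.8,  18. ]), array([382.6,  95.2,  18. ])] [424.5  41.1  18. ] [428.2  43.4  18. ]
```

```bash
cat >> h.py <<'E'
def go(target,yawz=None,st=None,Rt=None):
    """tool-axis shift to target, and rotvec so that tool z has heading yawz (mod pi), x down"""
    st=st or ctrl.read_state(); Rm=rot(st['tool_rot'])
    if Rt is None:
        zc=Rm[:,2]; cur=np.arctan2(zc[1],zc[0])
        if yawz is None: y=cur
        else: y=cur+((yawz-cur+np.pi/2)%np.pi-np.pi/2)
        z=np.array([np.cos(y),np.sin(y),0]);x=np.array([0,0,-1.]);Rt=np.c_[x,np.cross(z,x),z]
    w=R.from_matrix(Rm.T@Rt).as_rotvec()
    print('pos',st['eef_pos'].round(1),'zhead',round(np.arctan2(Rm[1,2],Rm[0,2]),3),'tilt',Rm[:,0].round(3),'q7',st['qpos'].round(2),'t',st['clock'],'F',st['force'].round(1),'w',round(st['width'],1))
    print('shift tool',(Rm.T@(np.array(target)-st['eef_pos'])).round(1),'rotvec',w.round(3))
E
python3 - <<'E'
from h import *
go([460,293.5,150])
go([460,293.5,150],yawz=0.2)
E
```

```text
pos [228.6 607.9 212.2] zhead 1.211 tilt [-0.001 -0.002 -1.   ] q7 [-1.28  0.63  0.04  1.52 -0.03  1.   -0.02] t 0.1 F [ 1.  -0.2  0.2] w 85.3
shift tool [  62.6 -327.2 -212.7] rotvec [ 0.    -0.002  0.   ]
pos [228.6 607.9 212.2] zhead 1.211 tilt [-0.001 -0.002 -1.   ] q7 [-1.28  0.63  0.04  1.52 -0.03  1.   -0.02] t 0.1 F [ 1.  -0.2  0.2] w 85.3
shift tool [  62.6 -327.2 -212.7] rotvec [ 1.011e+00 -2.000e-03  1.000e-03]
```

```bash
python3 -m handwheel '-1 0 -40 -26 0 0 0;-1 0 -40 -26 0 0 0;-1 0 -40 -26 0 0 0;-1 0 -40 -26 0 0 0;-1 0 -40 -26 0 0 0;-1 0 -40 -26 0 0 0;-1 0 -40 -26 0 0 0'
python3 - <<'E'
from h import *
go([460,293.5,150])
E
```

```text
clock: 0.8
eef_pos: [425.7, 337.8, 207.4]
tool_rot: [1.988, 1.563, -3.066]
force: [1.3, 1.0, 0.8]
width: 0.3
pos [425.7 337.8 207.4] zhead 1.229 tilt [-0.007 -0.001 -1.   ] q7 [-0.74  0.49  0.03  1.82 -0.03  0.84  0.53] t 0.8 F [1.3 1.  0.8] w 0.3
shift tool [ 57.2 -47.6 -30.1] rotvec [-0.    -0.003 -0.007]
```

```bash
python3 -m handwheel '-1 15 -24 -15 0 0 0;-1 15 -23 -15 0 0 0;-1 10 0 0 0 0 0;-1 0 0 0 0 0 0'
python3 - <<'E'
from h import *
c=camera_params('wrist');im=get_image('wrist');cv2.imwrite('pics/w1.png',im)
go([460,293.5,110]);print(c['eye'],c['orientation'])
for z in(79,88):print(proj(c,[[460,293.5,z]]))
print(proj(c,[ctrl.read_state()['eef_pos']+[0,0,-8]]))
E
```

```text
clock: 1.2
eef_pos: [466.1, 282.2, 165.7]
tool_rot: [2.693, 1.564, -2.377]
force: [-0.5, -0.7, 0.5]
width: -0.2
pos [466.7 282.1 166.4] zhead 1.214 tilt [-0.004 -0.005 -1.   ] q7 [-0.62  0.54  0.04  1.86 -0.03  0.75  0.65] t 1.25 F [ 1.5 -0.8  0.3] w 0.0
shift tool [56.3 10.2  8.7] rotvec [-0.    -0.006 -0.002]
[391.06142556 312.06930644 325.70451391] [-0.32095987  0.00607164  1.21276446]
[[333.01036576 222.10848784]]
[[333.33820359 225.8176326 ]]
[[319.99106996 285.83935954]]
```

View pics/w1.png

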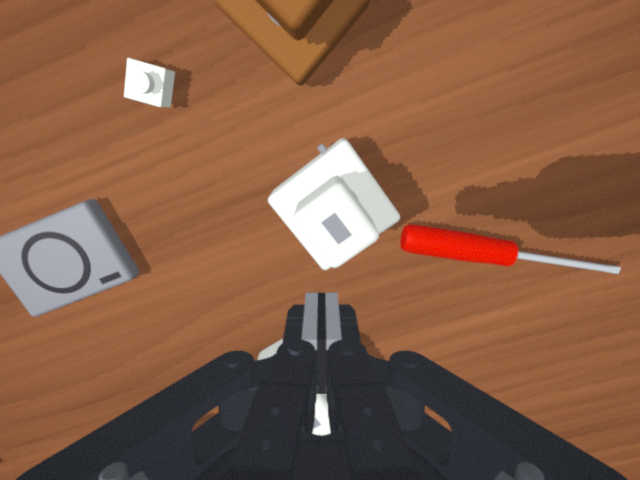

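```bash
python3 - <<'E'
from h import *
c=camera_params('wrist');t=camera_params('top')
print(tri([(t,(202.2,275.3)),(c,(338.5,228.5))]),at(c,(338.5,228.5),88),at(c,(336,223),88))
go([460,294,105])
E
python3 -m handwheel '-1 20 3 3 0 0 0;-1 20 3 3 0 0 0;-1 14 3 3 0 0 0;-1 0 0 0 0 0 0'
python3 - <<'E'
from h import *
go([460,294,96])
E
```

```text
[461.03765288 294.36042868  90.87238898] [463.87578066 295.94556628  88.        ] [459.64555723 295.67187463  88.        ]
pos [466.7 282.1 166.4] zhead 1.214 tilt [-0.004 -0.005 -1.   ] q7 [-0.62  0.54  0.04  1.86 -0.03  0.75  0.65] t 1.25 F [ 1.5 -0.8  0.3] w 0.0
shift tool [61.3 10.3  9.2] rotvec [-0.    -0.006 -0.002]
clock: 1.65
eef_pos: [459.9, 299.9, 113.3]
tool_rot: [1.966, 1.57, -3.095]
force: [-1.1, 0.8, -0.0]
width: -0.2
pos [459.9 299.9 113.3] zhead 1.221 tilt [-0.001 -0.    -1.   ] q7 [-0.65  0.62  0.03  1.9  -0.03  0.63  0.62] t 1.65 F [-1.1  0.8 -0. ] w -0.2
shift tool [17.3 -2.1 -5.6] rotvec [-0.    -0.    -0.001]
```

```bash
python3 -m handwheel '-1 8 -1 -3 0 0 0;-1 6 0 -2 0 0 0;-1 3 0 0 0 0 0;-1 3 0 0 0 0 0;-1 3 0 0 0 0 0;-1 2 0 0 0 0 0'
python3 - <<'E'
from h import *
go([460,294,86])
E
```

```text
clock: 2.25
eef_pos: [460.2, 297.0, 89.6]
tool_rot: [-0.442, 1.566, 0.782]
force: [-0.1, 0.4, 0.5]
width: 0.3
pos [460.2 297.   89.6] zhead 1.224 tilt [ 0.003  0.003 -1.   ] q7 [-0.64  0.65  0.03  1.92 -0.03  0.56  0.63] t 2.25 F [-0.1  0.4  0.5] w 0.3
shift tool [ 3.6 -0.8 -2.9] rotvec [-0.     0.004  0.002]
```

```bash
python3 -m handwheel '-1 2 0 0 0 0 0;-1 2 0 0 0 0 0'; python3 -m handwheel '-1 2 0 0 0 0 0;-1 2 0 0 0 0 0'
```

```text
clock: 2.45
eef_pos: [460.5, 297.0, 85.5]
tool_rot: [-0.466, 1.566, 0.757]
force: [-0.2, 0.3, -0.3]
width: -0.1
clock: 2.65
eef_pos: [460.7, 297.1, 81.2]
tool_rot: [-0.471, 1.565, 0.753]
force: [-0.3, 0.0, -0.4]
width: -0.4
```

```bash
python3 -m handwheel '-1 2 0 0 0 0 0;-1 2 0 0 0 0 0';python3 - <<'E'
from h import *
cv2.imwrite('pics/s2.png',cv2.resize(get_image('scene')[250:380,340:540],None,fx=4,fy=4))
E
```

```text
clock: 2.85
eef_pos: [460.7, 297.1, 76.9]
tool_rot: [-0.474, 1.565, 0.75]
force: [-0.4, 0.9, -0.8]
width: -0.1
```

View pics/s2.png

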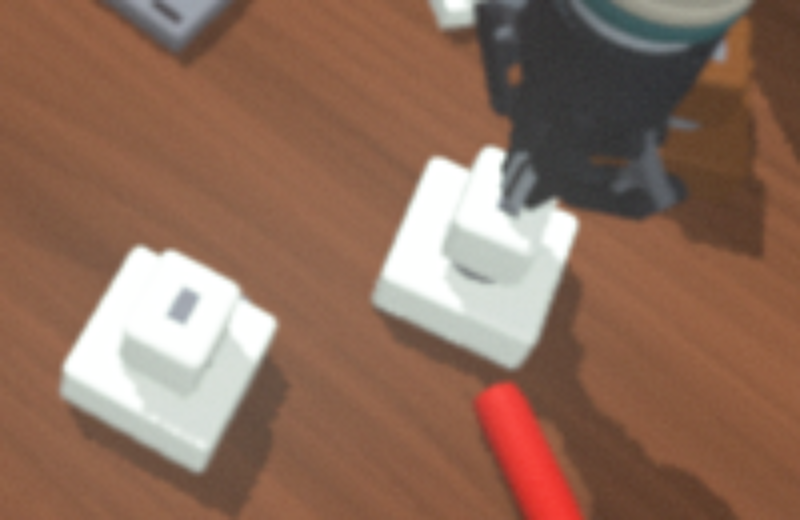

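Run:
```python
from h import *
s=camera_params('scene');t=camera_params('top')
e=ctrl.read_state()['eef_pos'];print(e)
c=camera_params('wrist');im=get_image('wrist');cv2.imwrite('pics/w3.png',im)
print('s',(proj(s,[e,e-[0,0,8],e+[0,0,11]])-[340,250])*4,'top',proj(t,[e-[0,0,8]]),'w',proj(c,[e-[0,0,8]]))
cv2.imwrite('pics/t3.png',cv2.resize(get_image('top')[180:370,160:350],None,fx=3,fy=3))
```

```text
[460.50525184 296.96059293  76.54142561]
s [[510.17659786 206.35274537]
 [505.72457694 213.88448639]
 [516.40500097 195.81318574]] top [[202.59198586 274.72505754]] w [[319.66455259 284.12781348]]
```

View pics/w3.png

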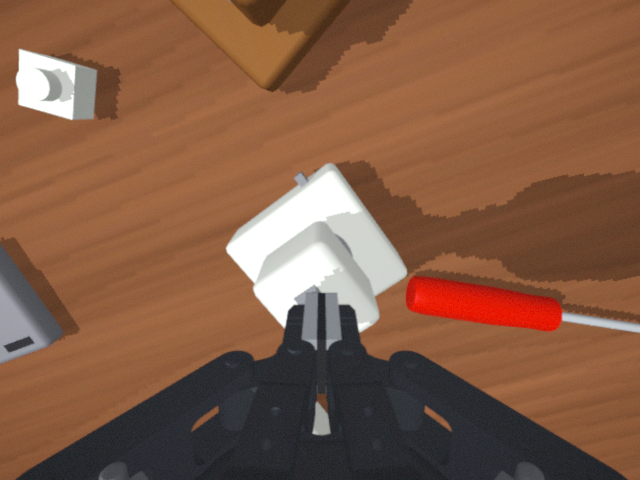

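View pics/t3.png

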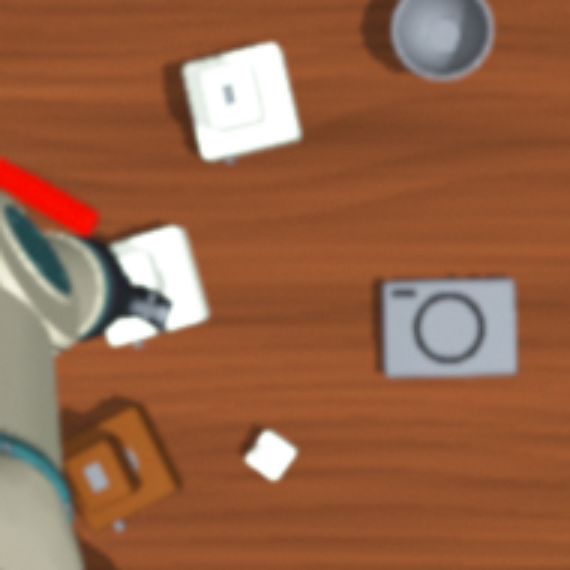

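Run:
```python
from h import *
im=cv2.imread('pics/w3.png');a=cv2.resize(im[210:350,220:420],None,fx=4,fy=4,interpolation=2);cv2.imwrite('pics/w3c.png',a)
s=get_image('scene');a=cv2.resize(s[270:340,440:520],None,fx=8,fy=8,interpolation=2);cv2.imwrite('pics/s3c.png',a)
c=camera_params('wrist');sc=camera_params('scene');e=ctrl.read_state()['eef_pos'];print(e)
for dz in (20,11,0,-8,-15):print(dz,proj(c,[e+[0,0,dz]]),proj(sc,[e+[0,0,dz]]))
print(proj(c,[[460,294,88]]),proj(c,[[460,294,79]]))
```

```text
[460.68293163 297.07428853  76.98081369]
20 [[319.77623297 312.96405598]] [[470.46086555 296.74338314]]
11 [[319.74474445 302.69095912]] [[469.16205037 298.94103452]]
0 [[319.71034046 291.48259084]] [[467.60349739 301.57747435]]
-8 [[319.68773637 284.12749564]] [[466.48946444 303.46149941]]
-15 [[319.66941354 278.1707118 ]] [[465.52781837 305.0874986 ]]
[[312.84582363 303.53197081]] [[313.15347452 294.22589729]]
```

View pics/w3c.png

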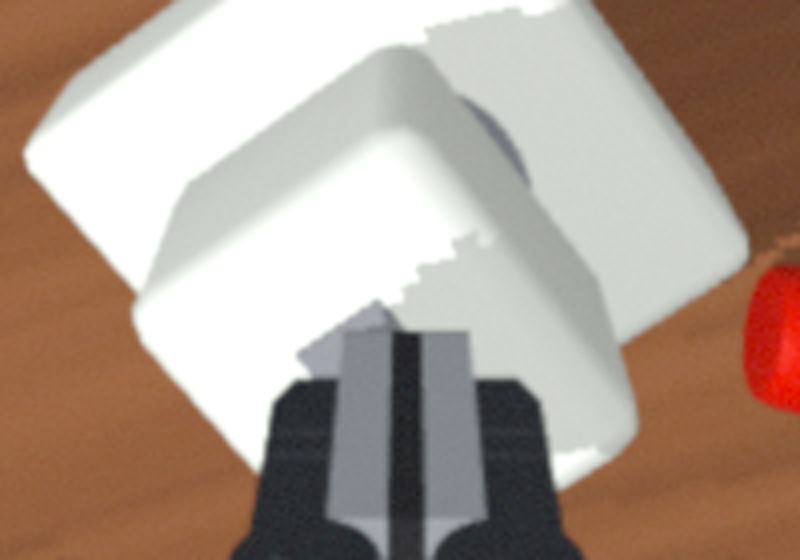

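View pics/s3c.png

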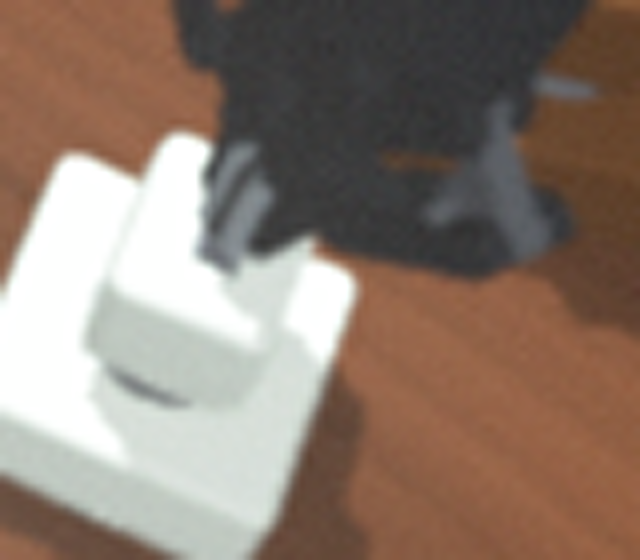

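Run:
```python
from h import *
sc=camera_params('scene');t=camera_params('top');st=ctrl.read_state();e=st['eef_pos'];print(e,st['force'],st['torque'])
im=get_image('top');i2=get_image('scene');w=get_image('wrist')
Z=[-8,11,65,120,200]
a=cv2.resize(im[200:340,150:290],None,fx=4,fy=4,interpolation=2)
for p in (proj(t,[e+[0,0,z] for z in Z])-[150,200])*4: cv2.circle(a,tuple(int(v) for v in p),3,(0,255,0),-1)
b=cv2.resize(i2[200:340,400:540],None,fx=4,fy=4,interpolation=2)
for p in (proj(sc,[e+[0,0,z] for z in Z])-[400,200])*4: cv2.circle(b,tuple(int(v) for v in p),3,(0,255,0),-1)
for c,im_,o in ((t,a,[150,200]),(sc,b,[400,200])):
  for z in (79,88):
    for p in (proj(c,[[460,294,z]])-o)*4: cv2.circle(im_,tuple(int(v) for v in p),3,(255,0,255),-1)
cv2.imwrite('pics/t4.png',a);cv2.imwrite('pics/s4.png',b)
```

```text
[460.68293163 297.07428853  76.98081369] [ 0.03917699 -0.51557085 -0.17989885] [-0.08932718 -0.00521622 -0.01629279]
```

View pics/t4.png

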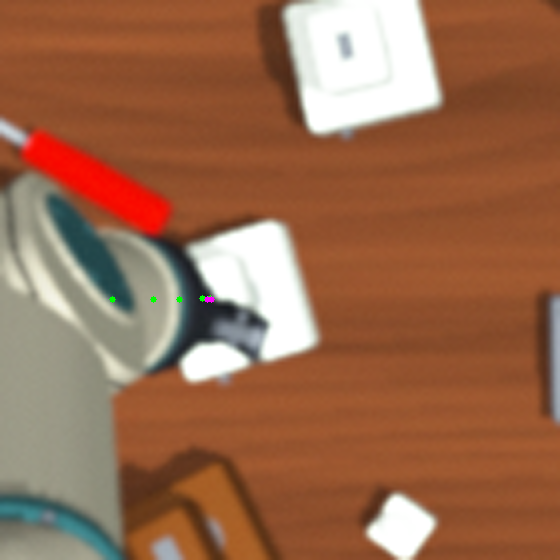

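View pics/s4.png

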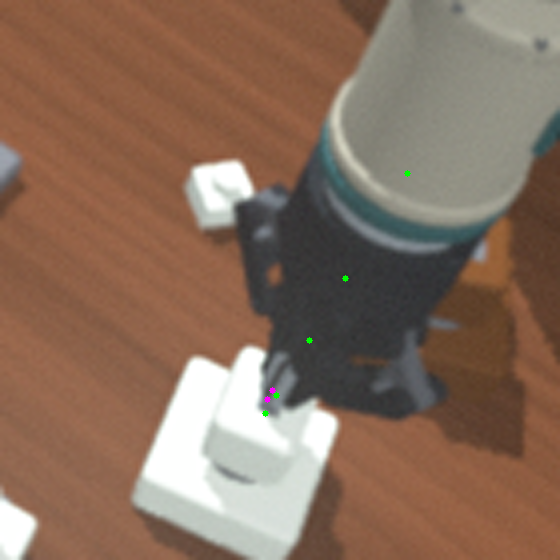

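Run:
```python
from h import *
from scipy.optimize import least_squares
c=camera_params('wrist');t=camera_params('top');s=camera_params('scene')
# rounded: corners
obs=[((320,241),(-1,-1)),((254,288.5),(-1,1)),((380,318),(1,-1))]
def sq(p,hx,hy,z,sg):
    x,y,a=p;cx,cy=sg[0]*hx,sg[1]*hy
    return [x+cx*np.cos(a)-cy*np.sin(a),y+cx*np.sin(a)+cy*np.cos(a),z]
import itertools
for hx,hy in((25,21),(21,25)):
  def f(v): return np.concatenate([proj(c,[sq(v[:3],hx,hy,v[3],sg)])[0]-uv for uv,sg in obs])
  for a0 in (-.6,-.3,0,.3,.6,-1.2,1.2,2,3):
    r=least_squares(f,[460,294,a0,80],x_scale=[10,10,.1,10]); 
    if r.cost<10: print(hx,r.x.round(2),r.cost.round(2))
T4=[(150+x/4,200+y/4) for x,y in [(285,220),(320,340),(185,382)]]
print([at(t,p,36) for p in T4])
```

```text
[array([509.02928282, 258.34224716,  36.        ]), array([434.86092021, 236.26484353,  36.        ]), array([409.10577364, 320.63059891,  36.        ])]
```

Run:
```python
from h import *
from scipy.optimize import least_squares
c=camera_params('wrist')
def sq(p,hx,hy,z,sg):
    x,y,a=p;cx,cy=sg[0]*hx,sg[1]*hy
    return [x+cx*np.cos(a)-cy*np.sin(a),y+cx*np.sin(a)+cy*np.cos(a),z]
for nm,obs,hs in(('plug',[((320,241),(-1,1)),((254,288.5),(-1,-1)),((380,318),(1,1))],((25,21),(21,25))),
   ('outlet',[((332,163),(-1,1)),((226,248),(-1,-1)),((408,272)  ,(1,1))],((40,40),))):
 for hx,hy in hs:
  def f(v): return np.concatenate([proj(c,[sq(v[:3],hx,hy,v[3],sg)])[0]-uv for uv,sg in obs])
  r=least_squares(f,[460,294,.29,80],x_scale=[10,10,.1,10]); print(nm,hx,r.x.round(2),r.cost.round(2))
```

```text
plug 25 [4.6863e+02 2.9287e+02 2.8000e-01 7.2420e+01] 3.43
plug 21 [4.6882e+02 2.8977e+02 2.2000e-01 6.8570e+01] 162.79
outlet 40 [4.6296e+02 2.9542e+02 3.0000e-01 2.8820e+01] 7.24
```

Run:
```python
from h import *
a=cv2.imread('pics/scene0.png')[270:345,425:495];b=get_image('scene')[270:345,425:495]
o=np.hstack([cv2.resize(x,None,fx=5.5,fy=5.5,interpolation=2) for x in(a,b)]);print(o.shape);cv2.imwrite('pics/cmp.png',o)
```

```text
(412, 770, 3)
```

View pics/cmp.png

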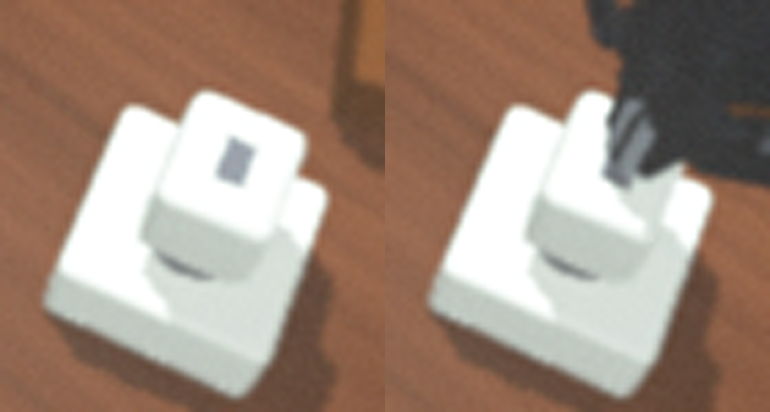

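```bash
python3 -m handwheel '-1 2 0 0 0 0 0;-1 1 0 0 0 0 0';python3 -m handwheel '-1 2 0 0 0 0 0;-1 1 0 0 0 0 0';python3 -m handwheel '-1 2 0 0 0 0 0;-1 1 0 0 0 0 0'
```

```text
clock: 3.45
eef_pos: [461.0, 297.3, 74.2]
tool_rot: [-0.488, 1.565, 0.736]
force: [0.0, 0.1, 0.9]
width: 0.1
clock: 3.65
eef_pos: [461.0, 297.3, 70.9]
tool_rot: [-0.488, 1.565, 0.735]
force: [0.4, 0.3, 0.3]
width: 0.3
clock: 3.85
eef_pos: [461.1, 297.4, 68.0]
tool_rot: [-0.488, 1.564, 0.736]
force: [-1.6, -0.3, 3.6]
width: 0.1
```

```bash
python3 -m handwheel '-1 2 0 0 0 0 0;-1 2 0 0 0 0 0';python3 -m handwheel '-1 2 0 0 0 0 0;-1 2 0 0 0 0 0';  python3 - <<'E'
from h import *
b=get_image('scene')[270:345,425:495];c=get_image('wrist')[210:350,220:420]
cv2.imwrite('pics/s5.png',cv2.resize(b,None,fx=5.5,fy=5.5,interpolation=2))
cv2.imwrite('pics/w5.png',cv2.resize(c,None,fx=4,fy=4,interpolation=2))
E
```

```text
clock: 4.05
eef_pos: [461.1, 297.4, 64.3]
tool_rot: [-0.497, 1.564, 0.727]
force: [-1.7, -0.5, 4.7]
width: -0.4
clock: 4.25
eef_pos: [461.2, 297.4, 60.6]
tool_rot: [-0.495, 1.564, 0.729]
force: [-4.9, -3.0, 28.6]
width: 0.0
```

View pics/s5.png

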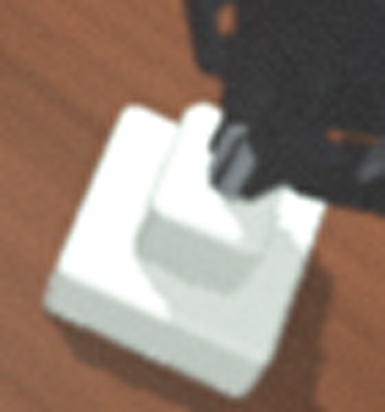

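View pics/w5.png

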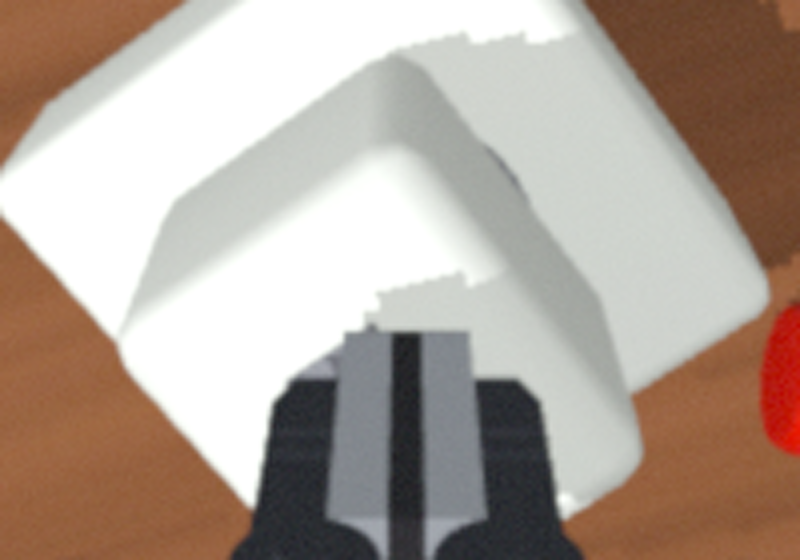

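Run:
```python
from h import *
s=camera_params('scene');c=camera_params('wrist');e=ctrl.read_state()['eef_pos'];print(e,ctrl.read_state()['force'])
uv=(467.5,305.3);wv=(321,293)
for z in (52,60,70,79):print(z,at(s,uv,z),at(c,wv,z))
print(tri([(s,uv),(c,wv)]),proj(s,[e]),c['eye']-e,c['orientation'])
# wrist view of far objects for bias: reader & test part at w1/w3?
```

```text
[461.12320579 297.38959641  60.72516369] [-1.90190071 -0.72711239  9.45464901]
52 [451.99211456 299.25344859  52.        ] [466.36250988 296.19435066  52.        ]
60 [457.03409926 299.9909539   60.        ] [462.4526319  297.56428132  60.        ]
70 [463.33658013 300.91283553  70.        ] [457.56528444 299.27669465  70.        ]
79 [469.00881291 301.74252901  79.        ] [453.16667172 300.81786664  79.        ]
[460.01977686 299.43970091  64.98568851] [[465.36434341 305.61723623]] [-76.96642291  27.60773653 159.47594661] [-0.32719079 -0.00635131  1.22227252]
```

```bash
python3 -m handwheel '-1 -10 0 0 0 0 0;-1 -40 0 0 0 0 0;-1 -40 0 0 0 0 0;-1 -40 0 0 0 0 0;-1 -20 0 0 0 0 0;1 0 0 0 0 0 0;1 0 0 0 0 0 0;1 0 0 0 0 0 0';  python3 - <<'E'
from h import *
s=camera_params('wrist');go([420,-190,210],0.68);w=get_image('wrist');cv2.imwrite('pics/w6.png',w)
print(s['eye'],s['orientation'])
cv2.imwrite('pics/t6.png',get_image('top'))
E
```

```text
clock: 5.15
eef_pos: [460.0, 296.5, 215.2]
tool_rot: [-0.454, 1.566, 0.769]
force: [-0.2, -0.2, 0.1]
width: 43.1
pos [460.  296.5 215.2] zhead 1.224 tilt [ 0.004  0.004 -1.   ] q7 [-0.65  0.48  0.04  1.81 -0.03  0.85  0.63] t 5.15 F [-0.2 -0.2  0.1] w 43.1
shift tool [   3.4 -127.9 -471.1] rotvec [0.544 0.005 0.001]
[383.29544479 324.23688922 374.79767053] [-0.32628461 -0.00491682  1.22238555]
```

View pics/w6.png

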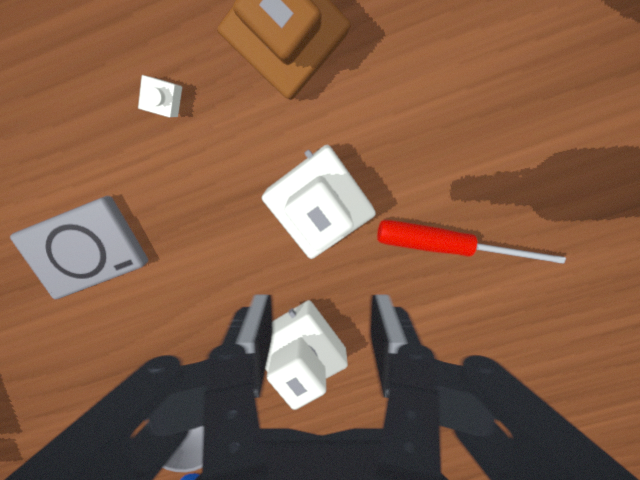

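Run:
```python
from h import *
c=camera_params('wrist');print(proj(c,[[460,294,79],[614,214,79],[424,41,18]]))
for uv,z in (((319,218.5),79),((297,386.5),79),((75,251),18)):print(at(c,uv,z))
t=camera_params('top');print(at(t,(236,211.3),79))
im=cv2.imread('pics/w6.png');crop(im,240,290,360,420,5,'w6c');crop(im,250,130,390,270,4,'w6d')
```

```text
[[317.29139925 217.4764197 ]
 [294.70436026 387.37270576]
 [ 73.17530087 251.0496473 ]]
[461.31426803 295.03038991  79.        ]
[613.80798422 216.47583785  79.        ]
[424.58250733  42.74998876  18.        ]
[612.577794   214.06740374  79.        ]
```

View pics/w6c.png

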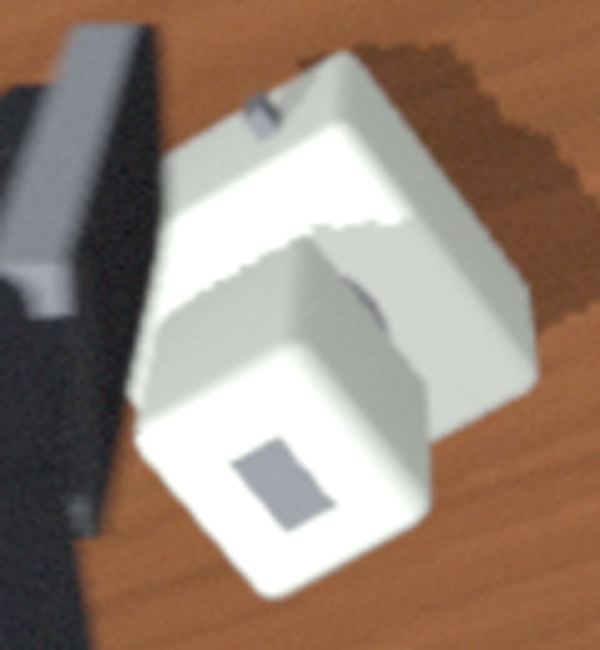

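View pics/w6d.png

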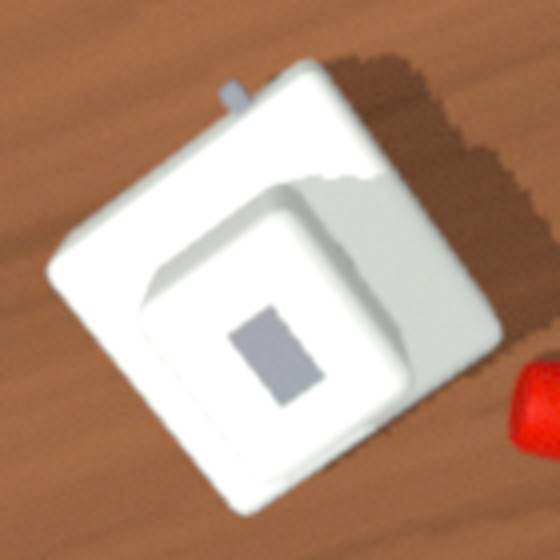

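```bash
python3 -m handwheel '1 0 -13 -47 0 0 0;1 0 -13 -47 0 0 0;1 0 -13 -47 0 0 0;1 0 -13 -47 0 0 0;1 0 -13 -47 0 0 0;1 0 -13 -47 0 0 0;1 0 -13 -47 0 0 0;1 0 -13 -47 0 0 0;1 0 -13 -47 0 0 0;1 0 -5 -20 0 0 0';  python3 -m handwheel '1 0 0 0 0.14 0 0;1 0 0 0 0.14 0 0;1 0 0 0 0.14 0 0;1 0 0 0 0.1 0 0;1 0 0 0 0 0 0';python3 - <<'E'
from h import *
go([420,-190,210],0.68)
s=camera_params('wrist');w=get_image('wrist');cv2.imwrite('pics/w7.png',w)
print(s['eye'],s['orientation'],proj(s,[[481,-213.5,103.5],[551,-235.5,112.5]]))
E
```

```text
clock: 6.25
eef_pos: [420.5, -170.1, 203.2]
tool_rot: [1.653, 1.558, 2.888]
force: [0.2, 0.5, -0.3]
width: 85.6
clock: 6.75
eef_pos: [415.7, -176.0, 198.3]
tool_rot: [2.305, 1.548, 2.988]
force: [0.2, 0.3, 0.5]
width: 85.4
pos [ 415.7 -176.   198.3] zhead 0.683 tilt [-0.023  0.004 -1.   ] q7 [ 0.14  0.39  0.26  2.05 -0.14  0.74  1.17] t 6.75 F [0.2 0.3 0.5] w 85.4
shift tool [-11.8 -13.3  -5.6] rotvec [ 0.003 -0.016 -0.017]
[ 368.61340606 -112.56897452  359.44508068] [-0.3066054   0.01549125  0.68176487] [[356.4507734  320.2669546 ]
 [405.58208039 394.01314799]]
```

View pics/w7.png

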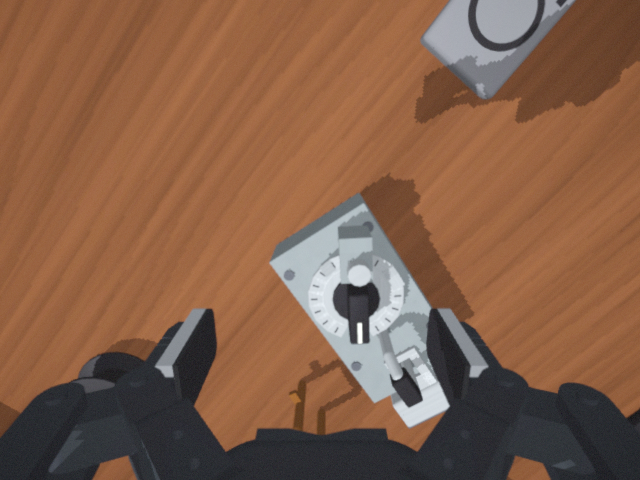

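Run:
```python
from h import *
im=cv2.imread('pics/w7.png');crop(im,260,190,460,340,4,'w7c');crop(im,330,260,460,430,4,'w7d')
```

```text
(no output)
```

View pics/w7c.png

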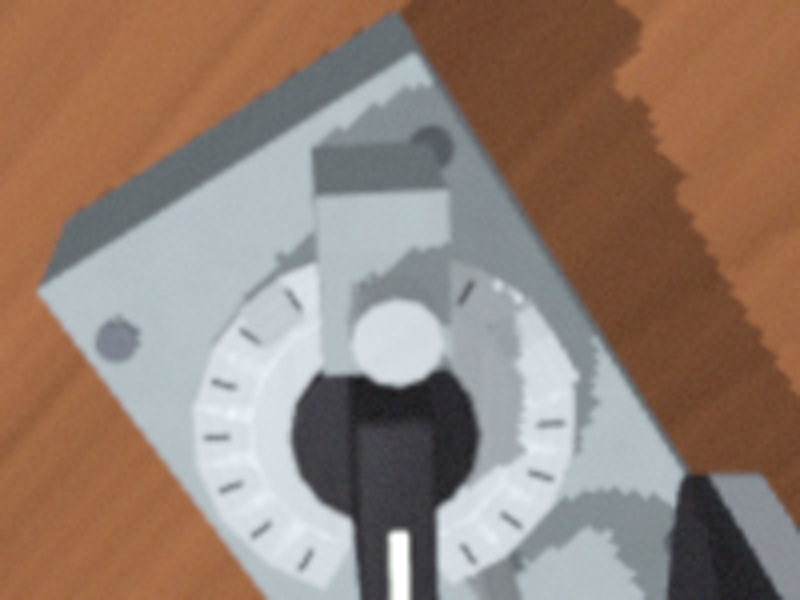

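View pics/w7d.png

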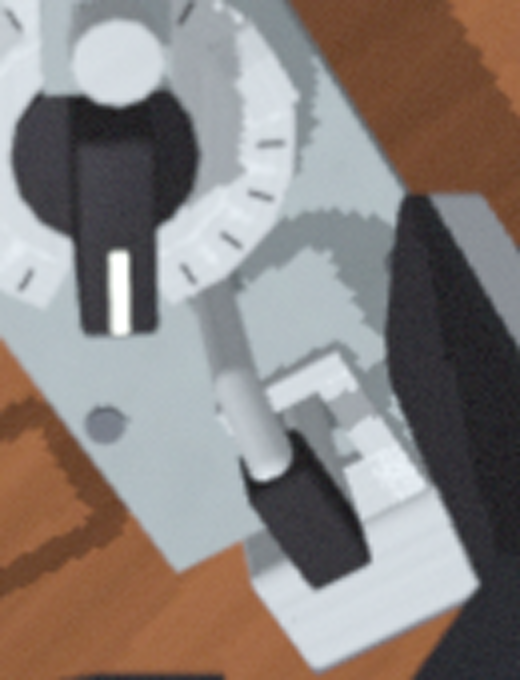

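Run:
```python
from h import *
c=camera_params('wrist')
a=at(c,(358,295.3),103.5);b=at(c,(359.1,343.7),103.5);print(a,b,np.linalg.norm(a-b),(a+b)/2,np.arctan2(*(b-a)[1::-1]))
L=np.deg2rad(0)
print('angle',np.arctan2(*(b-a)[1::-1])+0.309)
print('sleeve',at(c,(407,390),112.5))
# lock side edge at z=50 in w7c: left edge (40,292)->(265,600); right (415,55)->(690,470)
f=lambda x,y:at(c,(260+x/4,190+y/4),50)
for p,q in(((40,292),(265,600)),((415,55),(690,470))):
  d=f(*q)-f(*p);print(f(*p),f(*q),np.arctan2(d[1],d[0]))
pin=at(c,(260+398/4,190+342/4),107);print('pin',pin)
for z in (0,-8,18,30,37):print(z,proj(c,[ctrl.read_state()['eef_pos']+[0,0,z]]))
```

```text
[ 467.87813282 -196.1323202   103.5       ] [ 496.45539015 -227.79935035  103.5       ] 42.65513374822449 [ 482.16676149 -211.96583528  103.5       ] -0.8366406647868188
angle -0.5276406647868188
sleeve [ 549.30265643 -231.43914972  112.5       ]
[ 406.56505244 -239.85903853   50.        ] [ 496.2508533  -269.02427998   50.        ] -0.31440692312394664
[ 435.89190936 -145.24006757   50.        ] [ 550.02778322 -178.88978486   50.        ] -0.2866991943764267
pin [ 456.77017774 -182.04330538  107.        ]
0 [[319.11282346 292.41527884]]
-8 [[319.44224895 285.31976431]]
18 [[318.25654876 310.85935104]]
30 [[317.57543683 325.53117738]]
37 [[317.12716437 335.18776886]]
```

```bash
python3 - <<'E'
from h import *
go([481.7,-212.7,150],0.735)
E
python3 -m handwheel '0 0 0 0 0 -0.016 -0.017'
python3 - <<'E'
from h import *
go([481.7,-212.7,150],0.735)
E
```

```text
pos [ 415.7 -175.9  198.3] zhead 0.685 tilt [-0.023  0.004 -1.   ] q7 [ 0.14  0.39  0.26  2.05 -0.14  0.74  1.17] t 6.8 F [-0.4  0.1  0.4] w 85.5
shift tool [ 46.6 -71.1  28.6] rotvec [-0.05  -0.015 -0.018]
clock: 6.9
eef_pos: [416.2, -175.8, 197.7]
tool_rot: [1.299, 1.57, 1.988]
force: [0.2, 0.1, 0.3]
width: 73.0
pos [ 416.2 -175.8  197.7] zhead 0.689 tilt [-0.  0. -1.] q7 [ 0.15  0.38  0.25  2.07 -0.15  0.71  1.19] t 6.9 F [0.2 0.1 0.3] w 73.0
shift tool [ 47.7 -70.2  27.1] rotvec [-0.046  0.    -0.001]
```

```bash
python3 -m handwheel '0 2 -35 14 0 0 0;0 5 -30 12 0 0 0;0 10 -4 1 -0.046 0 0;0 20 0 0 0 0 0;0 0 0 0 0 0 0'
python3 - <<'E'
from h import *
go([481.7,-212.7,110],0.735)
c=camera_params('wrist');w=get_image('wrist');cv2.imwrite('pics/w8.png',w);crop(w,220,180,460,360,3.3,'w8c')
print(proj(c,[[481.7,-212.7,103.5]]))
E
```

```text
clock: 7.4
eef_pos: [479.8, -210.7, 156.6]
tool_rot: [1.746, 1.563, 2.497]
force: [-0.8, -0.1, -0.5]
width: 42.8
pos [ 479.8 -210.7  156.6] zhead 0.751 tilt [-0.006  0.004 -1.   ] q7 [ 0.22  0.54  0.21  1.92 -0.17  0.7   1.28] t 7.4 F [-0.8 -0.1 -0.5] w 42.8
shift tool [46.6 -3.1  0.1] rotvec [ 0.016 -0.001 -0.007]
[[319.80190816 257.47277688]]
```

View pics/w8.png

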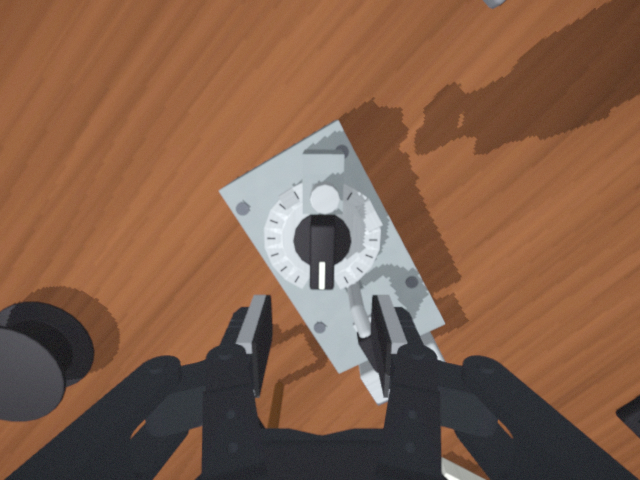

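```bash
python3 -m handwheel '0 20 -3 0 0.015 0 0;0 20 0 0 0 0 0;0 8 0 0 0 0 0;0 0 0 0 0 0 0'
python3 - <<'E'
from h import *
go([481.7,-212.7,62],0.735)
c=camera_params('wrist');w=get_image('wrist');cv2.imwrite('pics/w9.png',w)
crop(get_image('scene'),200,100,340,220,5.5,'s9')
E
```

```text
clock: 7.85
eef_pos: [484.1, -213.6, 111.6]
tool_rot: [0.728, 1.568, 1.467]
force: [-0.7, 0.0, -0.3]
width: 42.6
pos [ 484.1 -213.6  111.6] zhead 0.74 tilt [ 0.     0.003 -1.   ] q7 [ 0.24  0.61  0.19  1.95 -0.2   0.6   1.3 ] t 7.85 F [-0.7  0.  -0.3] w 42.6
shift tool [49.6  2.2 -1.3] rotvec [ 0.005  0.002 -0.002]
```

View pics/w9.png

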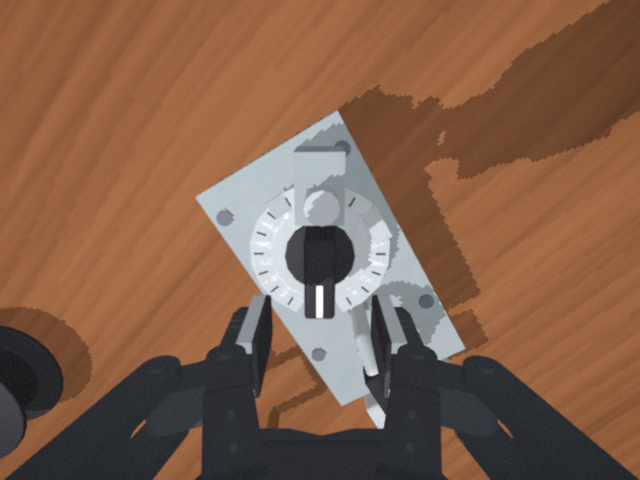

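View pics/s9.png

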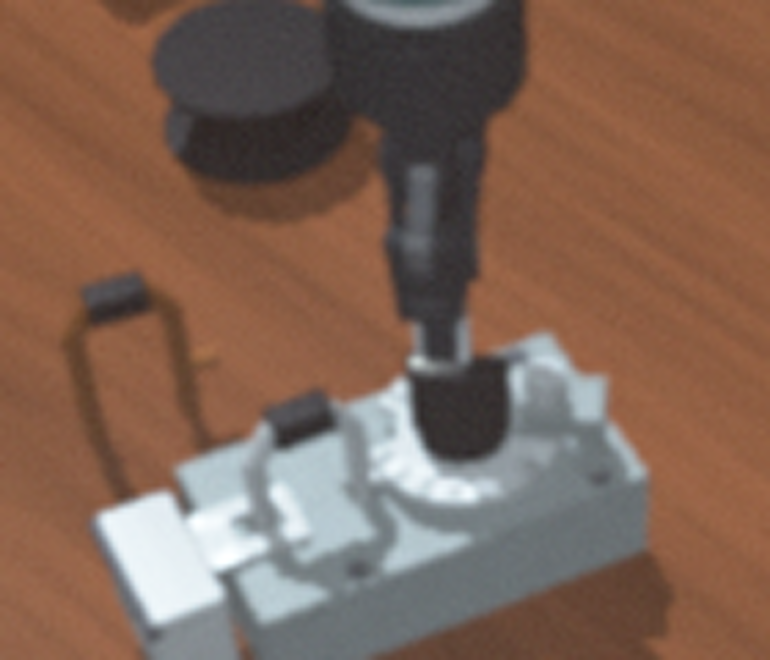

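```bash
python3 -m handwheel '0 12 1 -1 0 0 0;0 12 1 0 0 0 0;0 0 0 0 0 0 0'; python3 -m handwheel '0 10 0 0 0 0 0;0 8 0 0 0 0 0;0 0 0 0 0 0 0'
python3 - <<'E'
from h import *
go([482,-212.7,62],0.735)
crop(get_image('scene'),200,100,340,220,5.5,'s10');cv2.imwrite('pics/w10.png',get_image('wrist'))
E
```

```text
clock: 8.25
eef_pos: [484.1, -213.4, 88.9]
tool_rot: [-0.652, 1.565, 0.089]
force: [-0.8, -0.3, 0.8]
width: 43.0
clock: 8.55
eef_pos: [484.1, -213.3, 69.1]
tool_rot: [-0.618, 1.565, 0.122]
force: [0.1, 1.0, 0.2]
width: 42.8
pos [ 484.1 -213.3   69.1] zhead 0.74 tilt [ 0.006  0.001 -1.   ] q7 [ 0.26  0.68  0.16  1.99 -0.22  0.49  1.32] t 8.55 F [0.1 1.  0.2] w 42.8
shift tool [ 7.1  1.9 -1.1] rotvec [0.005 0.005 0.003]
```

View pics/s10.png

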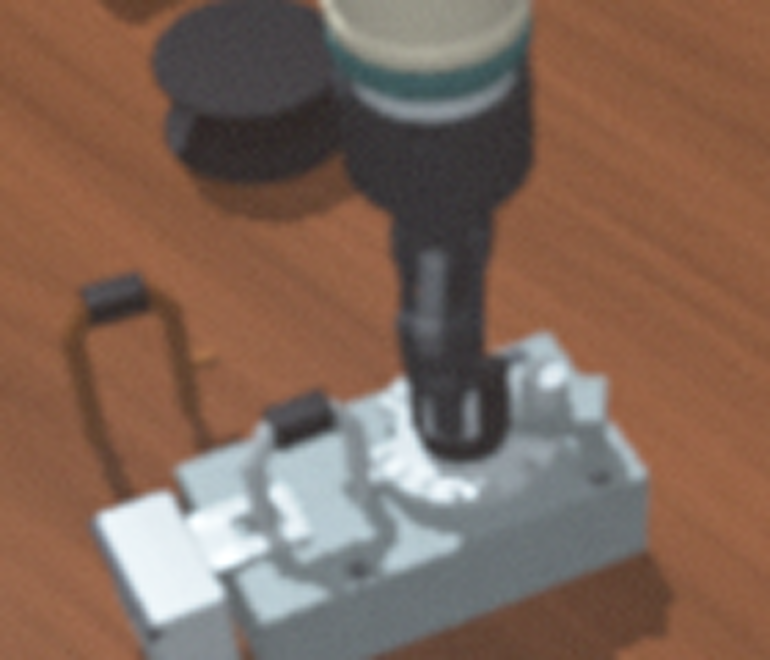

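View pics/w10.png

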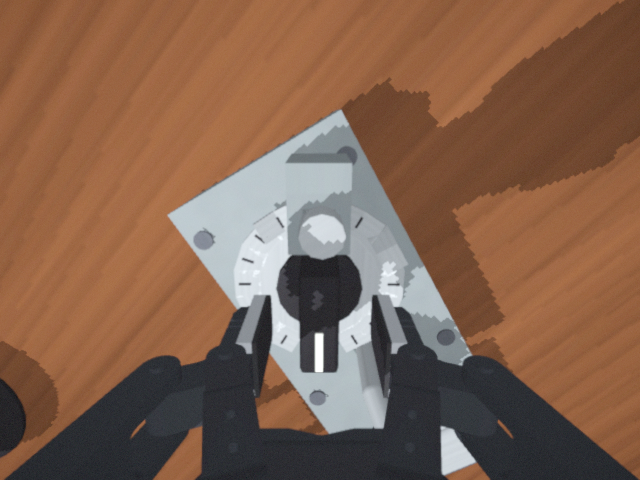

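```bash
python3 -m handwheel '0 4 2 -1 0 0 0;-1 0 0 0 0 0 0;-1 0 0 0 0 0 0;-1 0 0 0 0 0 0;-1 0 0 0 0 0 0;-1 0 0 0 0 0 0'
python3 - <<'E'
from h import *
st=ctrl.read_state();print(st['torque'])
go([482,-212.7,62],0.735)
E
```

```text
clock: 9.25
eef_pos: [482.7, -213.2, 66.3]
tool_rot: [-0.822, 1.563, -0.081]
force: [1.3, -0.0, -1.6]
width: 14.5
[-0.08135812  0.07792467  0.03831305]
pos [ 482.7 -213.2   66.3] zhead 0.74 tilt [ 0.008 -0.001 -1.   ] q7 [ 0.26  0.68  0.16  1.99 -0.22  0.48  1.32] t 9.25 F [ 1.3 -0.  -1.6] w 14.5
shift tool [ 4.3  0.8 -0.2] rotvec [0.005 0.005 0.006]
```

```bash
python3 -m handwheel '-1 0 0 0 -0.09 0 0;-1 0 0 0 -0.09 0 0;-1 0 0 0 -0.09 0 0;-1 0 0 0 0 0 0'
python3 - <<'E'
from h import *
st=ctrl.read_state();print(st['torque'])
go([482,-212.7,66],1.26)
E
```

```text
clock: 9.65
eef_pos: [482.7, -213.2, 66.4]
tool_rot: [-1.13, 1.563, -0.111]
force: [0.2, 0.5, -1.3]
width: 14.5
[0.05025752 0.05056288 0.01008639]
pos [ 482.7 -213.2   66.4] zhead 1.019 tilt [ 0.008 -0.001 -1.   ] q7 [ 0.31  0.67  0.08  1.99 -0.12  0.47  1.5 ] t 9.65 F [ 0.2  0.5 -1.3] w 14.5
shift tool [0.4 0.9 0. ] rotvec [-0.241  0.003  0.008]
```

```bash
python3 -m handwheel '-1 0 0 0 -0.09 0 0;-1 0 0 0 -0.09 0 0;-1 0 0 0 -0.06 0 0;-1 0 0 0 0 0 0;-1 0 0 0 0 0 0'
python3 - <<'E'
from h import *
st=ctrl.read_state();print(st['torque'])
go([482,-212.7,66],1.26)
cv2.imwrite('pics/w11.png',get_image('wrist'))
E
```

```text
clock: 10.15
eef_pos: [482.7, -213.2, 66.4]
tool_rot: [-1.339, 1.563, -0.083]
force: [0.1, -0.3, -0.8]
width: 14.4
[ 0.10923146  0.03113344 -0.02630607]
pos [ 482.7 -213.2   66.4] zhead 1.256 tilt [ 0.008 -0.001 -1.   ] q7 [ 0.35  0.67  0.02  1.99 -0.04  0.47  1.65] t 10.15 F [ 0.1 -0.3 -0.8] w 14.4
shift tool [0.4 0.8 0.2] rotvec [-0.004  0.002  0.008]
```

View pics/w11.png

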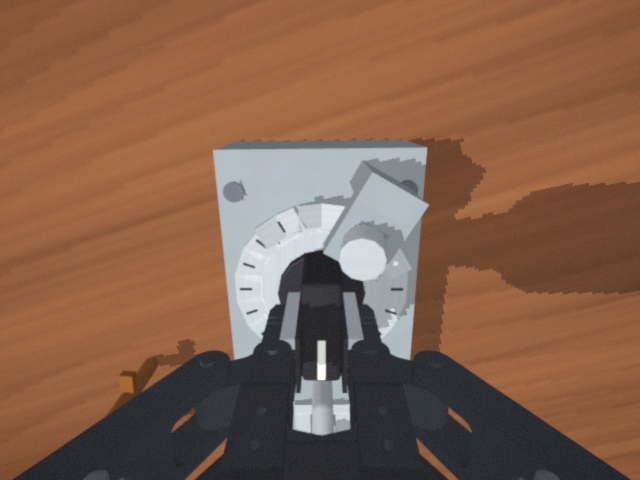

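```bash
python3 -m handwheel '0 0 0 0 0 0 0;0 0 0 0 0 0 0;0 0 0 0 0 0 0;0 -15 0 0 0 0 0;0 -30 0 0 0 0 0;0 -30 0 0 0 0 0;0 -15 0 0 0 0 0;0 0 0 0 0 0 0'
python3 - <<'E'
from h import *
go([550,-234,100],1.26)
c=camera_params('wrist');print(proj(c,[[550,-234.5,112.5],[482,-213,103.5]]))
cv2.imwrite('pics/w12.png',get_image('wrist'));cv2.imwrite('pics/t12.png',get_image('top'))
crop(get_image('scene'),200,100,340,220,5.5,'s12')
E
```

```text
clock: 11.0
eef_pos: [481.8, -212.9, 159.2]
tool_rot: [-1.37, 1.564, -0.118]
force: [-0.1, -0.1, -0.5]
width: 42.7
pos [ 481.8 -212.9  159.2] zhead 1.252 tilt [ 0.006 -0.001 -1.   ] q7 [ 0.34  0.52  0.04  1.92 -0.03  0.69  1.65] t 11.0 F [-0.1 -0.1 -0.5] w 42.7
shift tool [ 59.6 -71.    1.3] rotvec [-0.008  0.001  0.006]
[[321.48500306 355.80456018]
 [319.9089195  250.31306992]]
```

View pics/w12.png

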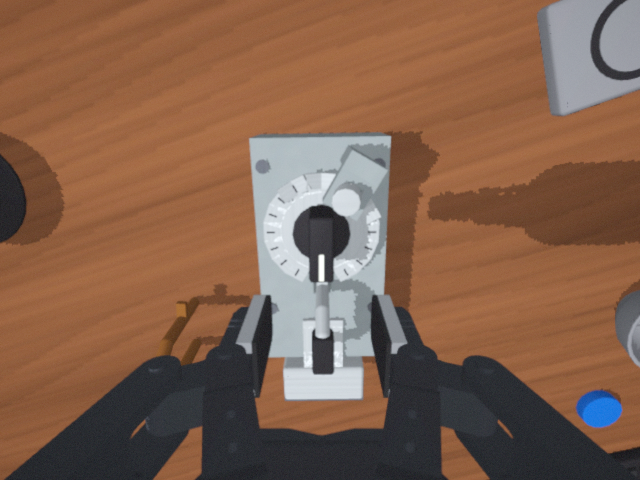

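View pics/s12.png

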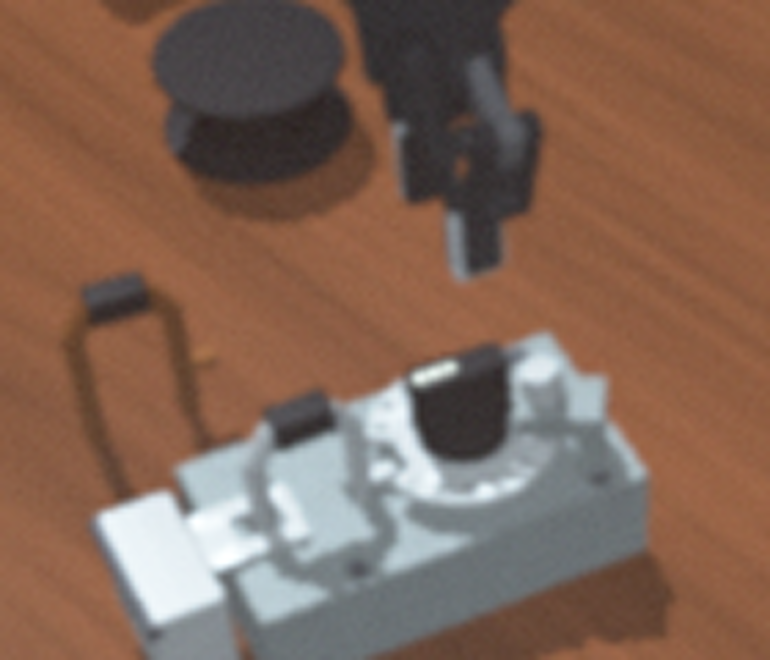

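```bash
python3 -m handwheel '0 0 -36 1 0 0 0;0 5 -30 0 0 0 0;0 20 -5 0 0 0 0;0 15 0 0 0 0 0;0 0 0 0 0 0 0'
python3 - <<'E'
from h import *
go([549.5,-234.2,75],1.262)
cv2.imwrite('pics/w13.png',get_image('wrist'))
E
```

```text
clock: 11.65
eef_pos: [545.1, -232.1, 107.8]
tool_rot: [1.372, 1.559, 2.624]
force: [-0.2, -0.2, -0.4]
width: 42.8
pos [ 545.1 -232.1  107.8] zhead 1.252 tilt [-0.01   0.006 -1.   ] q7 [ 0.34  0.68  0.03  1.77 -0.04  0.7   1.64] t 11.65 F [-0.2 -0.2 -0.4] w 42.8
shift tool [32.7 -5.2 -0.7] rotvec [-0.01   0.002 -0.011]
```

View pics/w13.png

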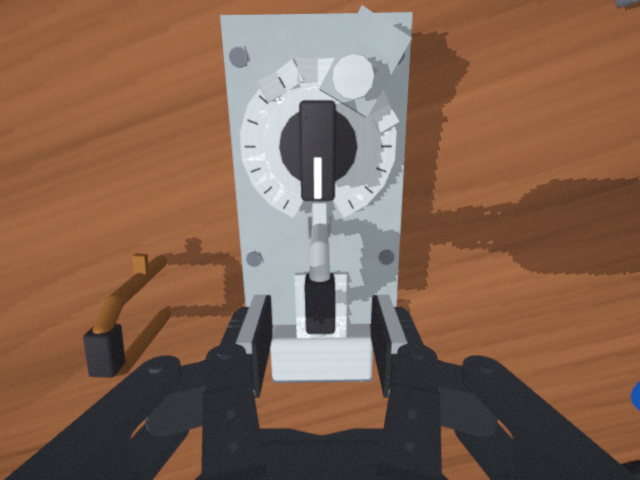

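```bash
python3 -m handwheel '0 12 -5 0 -0.01 0 -0.011;0 12 0 0 0 0 0;0 7 0 0 0 0 0;0 0 0 0 0 0 0'
python3 - <<'E'
from h import *
go([549.5,-234.2,75],1.262)
cv2.imwrite('pics/w14.png',get_image('wrist'))
crop(get_image('scene'),200,100,340,220,5.5,'s14')
E
```

```text
clock: 12.1
eef_pos: [549.2, -233.6, 76.4]
tool_rot: [0.353, 1.568, 1.614]
force: [-0.3, -0.1, 1.2]
width: 42.7
pos [ 549.2 -233.6   76.4] zhead 1.261 tilt [-0.     0.002 -1.   ] q7 [ 0.34  0.73  0.03  1.79 -0.03  0.63  1.65] t 12.1 F [-0.3 -0.1  1.2] w 42.7
shift tool [ 1.4 -0.5 -0.5] rotvec [-0.001  0.002 -0.001]
```

View pics/w14.png

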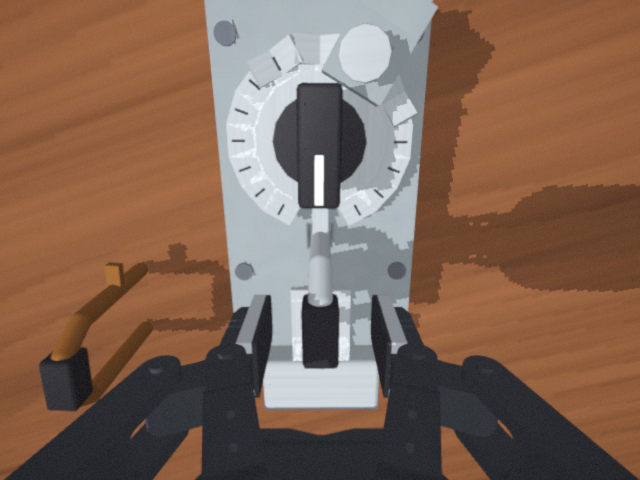

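View pics/s14.png

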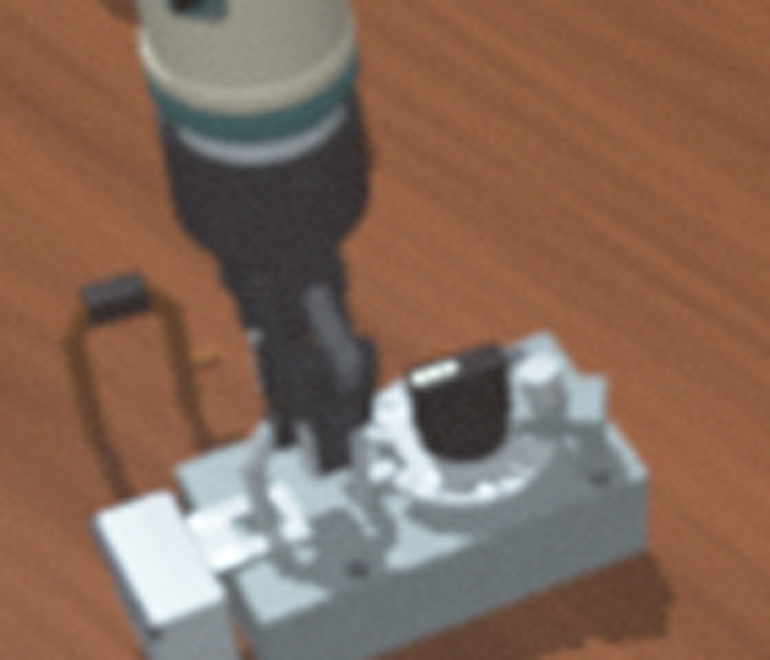

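```bash
python3 -m handwheel '-1 0 0 0 0 0 0;-1 0 0 0 0 0 0;-1 0 0 0 0 0 0;-1 0 0 0 0 0 0;-1 0 0 0 0 0 0;-1 0 0 0 0 0 0'; python3 -m handwheel '-1 -4 0 0 0 0 0;-1 -4 0 0 0 0 0;-1 0 0 0 0 0 0'
```

```text
clock: 12.8
eef_pos: [550.5, -234.1, 78.9]
tool_rot: [-0.991, 1.567, 0.27]
force: [-0.4, 0.3, -1.3]
width: 13.3
clock: 13.1
eef_pos: [550.3, -234.1, 87.4]
tool_rot: [-0.9, 1.568, 0.361]
force: [0.1, 0.3, -0.7]
width: 13.2
```

```bash
python3 -m handwheel '-1 -8 0 0 0 0 0;-1 -8 0 0 0 0 0;-1 -8 0 0 0 0 0;-1 -8 0 0 0 0 0;-1 0 0 0 0 0 0'
python3 - <<'E'
from h import *
go([424,42,145],None)
crop(get_image('scene'),200,80,340,220,5,'s15')
E
```

```text
clock: 13.6
eef_pos: [550.7, -234.3, 123.1]
tool_rot: [-1.143, 1.566, 0.118]
force: [0.5, 0.0, -1.1]
width: 13.3
pos [ 550.7 -234.3  123.1] zhead 1.261 tilt [ 0.005  0.001 -1.   ] q7 [ 0.34  0.66  0.03  1.76 -0.03  0.72  1.65] t 13.6 F [ 0.5  0.  -1.1] w 13.3
shift tool [-22.3 204.8 224.6] rotvec [-0.     0.002  0.004]
```

View pics/s15.png

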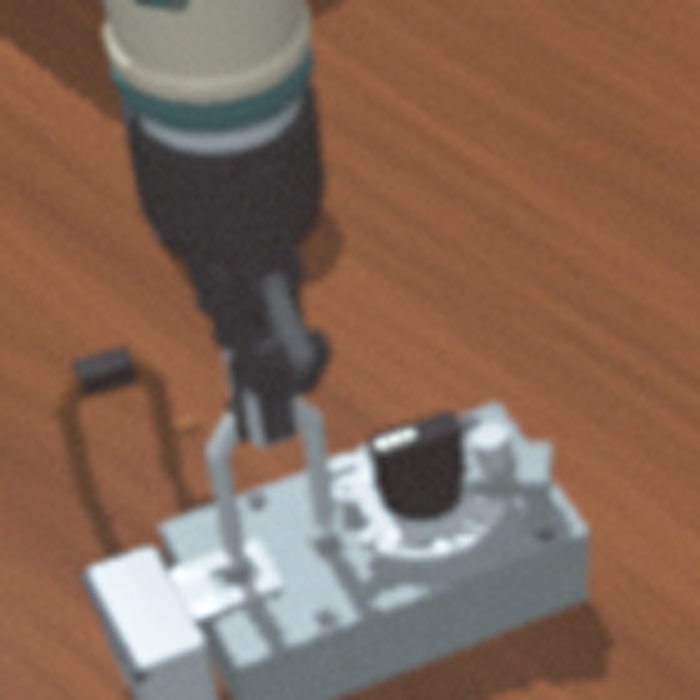

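```bash
python3 -m handwheel '-1 -20 0 0 0 0 0;-1 -25 0 0 0 0 0;-1 -20 0 0 0 0 0;-1 0 20 22 0 0 0;-1 0 25 27 0 0 0;-1 0 25 27 0 0 0;-1 0 25 27 0 0 0;-1 0 25 27 0 0 0;-1 0 20 22 0 0 0;-1 0 10 12 0 0 0'
python3 - <<'E'
from h import *
go([424,42,125],None)
E
```

```text
clock: 14.65
eef_pos: [452.9, -28.6, 187.6]
tool_rot: [-1.544, 1.569, -0.289]
force: [0.7, -0.4, -1.6]
width: 13.5
pos [452.9 -28.6 187.6] zhead 1.254 tilt [ 0.002 -0.    -1.   ] q7 [-0.03  0.39  0.04  2.07 -0.02  0.68  1.28] t 14.65 F [ 0.7 -0.4 -1.6] w 13.5
shift tool [62.5 49.5 58.1] rotvec [-0.     0.     0.002]
```

```bash
python3 -m handwheel '-1 0 16 18 0 0 0;-1 0 16 18 0 0 0;-1 5 10 12 0 0 0;-1 15 3 4 0 0 0;-1 15 0 0 0 0 0;-1 15 0 0 0 0 0;-1 0 0 0 0 0 0;-1 0 0 0 0 0 0'
python3 - <<'E'
from h import *
go([424,42,125],None)
cv2.imwrite('pics/w16.png',get_image('wrist'));cv2.imwrite('pics/s16.png',get_image('scene'));cv2.imwrite('pics/t16.png',get_image('top'))
crop(cv2.imread('pics/s16.png'),320,130,450,270,5,'s16c')
E
```

```text
clock: 15.45
eef_pos: [423.4, 41.5, 136.7]
tool_rot: [-0.754, 1.568, 0.509]
force: [-0.1, -0.1, -1.5]
width: 13.3
pos [423.4  41.5 136.7] zhead 1.262 tilt [ 0.002  0.001 -1.   ] q7 [-0.18  0.45  0.02  2.2  -0.02  0.5   1.12] t 15.45 F [-0.1 -0.1 -1.5] w 13.3
shift tool [11.7 -0.4  0.7] rotvec [-0.     0.002  0.002]
```

View pics/w16.png

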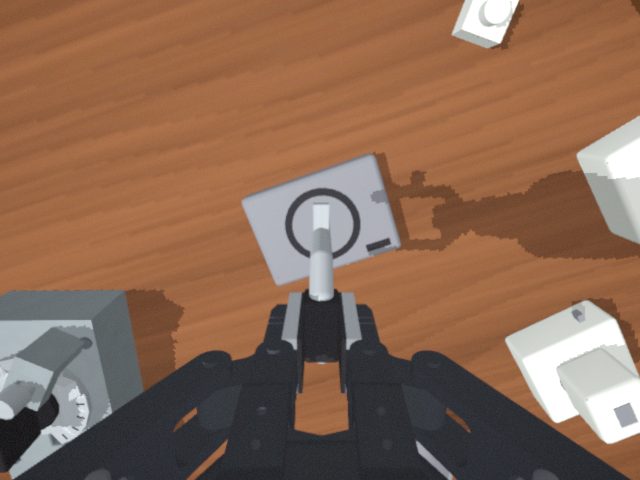

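View pics/s16c.png

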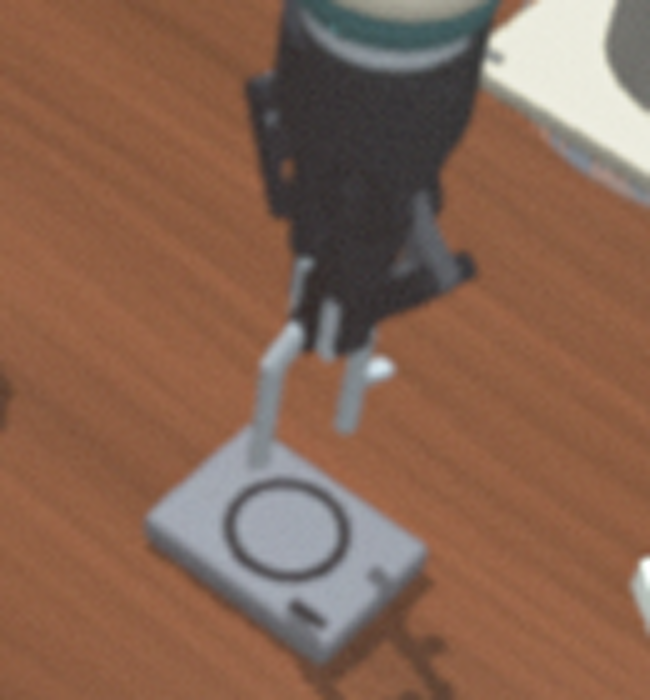

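View pics/t16.png

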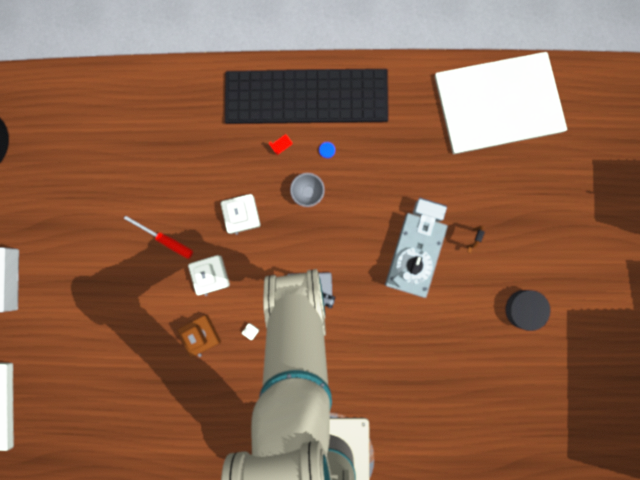

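```bash
python3 -m handwheel '-1 8 0 0 0 0 0;-1 8 0 0 0 0 0;-1 0 0 0 0 0 0;-1 0 0 0 0 0 0'
python3 - <<'E'
from h import *
im=get_image('scene');s=camera_params('scene');crop(im,320,150,450,270,6,'s17')
go([424,42,125],None);print(ctrl.read_state()['qd'].round(3))
print('prev legs',at(s,(371.6,223.6),78),at(s,(389,216.4),78))
E
```

```text
clock: 16.0
eef_pos: [425.0, 41.3, 120.9]
tool_rot: [-0.985, 1.564, 0.276]
force: [0.4, 0.4, -1.6]
width: 13.4
pos [424.9  41.3 120.9] zhead 1.261 tilt [ 0.006  0.002 -1.   ] q7 [-0.18  0.48  0.02  2.21 -0.02  0.45  1.12] t 16.05 F [ 0.   0.6 -2.1] w 13.3
shift tool [-4.1  1.1  0.4] rotvec [-0.     0.003  0.005]
[-0.001 -0.005 -0.001 -0.002  0.001  0.003 -0.001]
prev legs [448.81424481  36.42941008  78.        ] [405.77253814  50.70249653  78.        ]
```

View pics/s17.png

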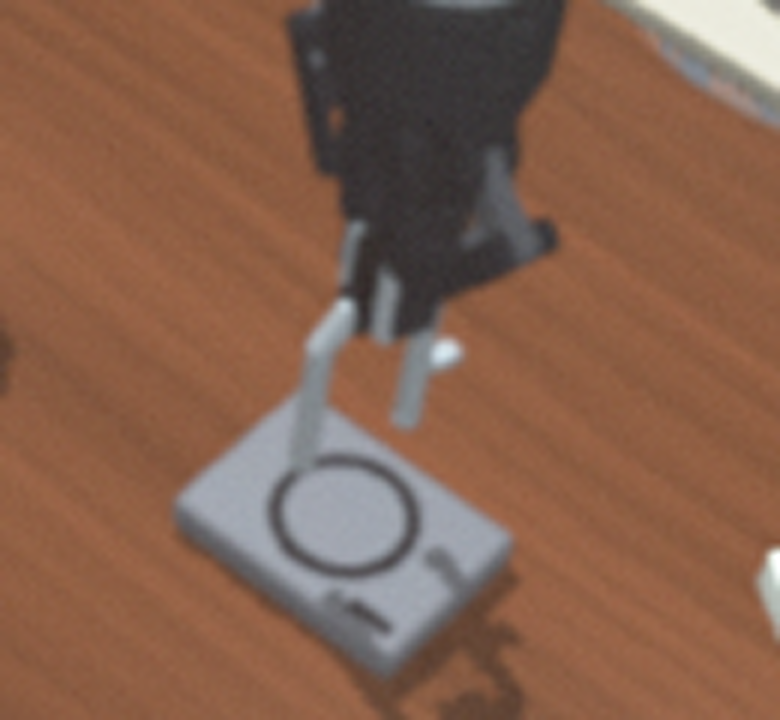

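Run:
```python
from h import *
ctrl.finish_job(); st=ctrl.read_state(); print(st['clock'],st['width'],st['eef_pos'],st['force'])
```

```text
the job is handed in; nothing more can be done
the job is handed in; nothing more can be done
```

I handed the job in at about 16 s. No verdict was reported, and the final state could not be read back after hand-in, so these checks are from just before it.

- **Plug:** I pressed the proud plug down to its firm stop; the wrist read 28.6 N. It went down about 8 mm, and the gap under it closed in the scene view.
- **Dial:** I turned it one click counter-clockwise, about 0.52 rad. The grip bar then lined up with the shackle, with the gap over the lug.
- **Shackle:** It came straight up with no resistance. I carried it to the reader and finished holding it upright, with the finger opening at 13.3 mm and joint speeds near zero.
- **Position over the reader:** About 16 mm above the final height, I measured the leg ends midway at (427, 43) mm, against a pad centre of (424, 42) mm. I then went straight down. By the lift travel, the ends stand about 44 mm above the pad, and the last picture shows them clear of it.
- **Loose things:** In the overhead picture taken over the reader, the loose things look unmoved. The click pin looked in its guide in the wrist view after the dial was turned.

**Disagreement:** The shut fingertips touched the plug when the TCP read about 27 mm lower than the stated tool geometry predicts. In effect, the tips stand about 18 mm behind the reported TCP, not 8 mm ahead. I set the later heights from that contact and checked them in the pictures.

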